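# Load a stacked kit of blanks into the welding fixtures

## Task

A kit of cut steel blanks has come to the welding bench in one stack. Take it apart one piece at a time from the top down and load each blank into the fixture it will be welded in: the stub tube upright on the small round purge stand, over its spigot; the ring flange on the turntable, over the centring plug; the short rib plate on the copper chill block, and the long base plate on the rails of the rail jig, each lying flat between its end stops and dowels. Set the blanks down, do not drop them, and leave the spares box and the dip tin where they are.

Things in the scene. Friction and masses are not known exactly. Their poses are not given: they have to be found in the camera images.
- stub_tube: short piece of bare steel tube standing upright on top of the stack, open at both ends: 42 mm outside diameter, 35 mm bore, 50 mm tall, about 0.17 kg. Origin: centre of its lower end, z up along the tube.
- flange: flat bare steel ring, second from the top of the stack, directly under the stub tube: 60 mm outside diameter, 34 mm bore, 12 mm thick, about 0.18 kg. Origin: centre of its underside, z up.
- rib_plate: the shorter flat bare steel plate, third from the top, under the ring: 100 mm long (x), 58 mm wide (y), 10 mm thick, its four corners notched by 8 x 7 mm, no holes, about 0.44 kg. Origin: centre of its underside, x along its length, z up.
- base_plate: the longer flat bare steel plate at the bottom of the stack, lying on the bench: 150 mm long (x), 64 mm wide (y), 10 mm thick, a 16 mm bolt hole near each end, about 0.70 kg. Origin: centre of its underside, x along its length, z up.
- purge_stand: small round aluminium stand, fixed: foot 96 mm across, 12 mm high, then a 64 mm round flat seat with its top 18 mm above the bench; a brass spigot, 18 mm across with tapered tip, rises 22 mm from the seat's middle. A brass hose barb reaches 72 mm out along +x. The stub tube stands on the seat around the spigot, 8 mm of play all round. Origin: on the axis at bench level, z up.
- turntable: bench welding turntable, fixed, does not turn: blue square housing 150 mm wide under a round 180 mm aluminium faceplate with three dark slots, its top 80 mm above the bench; a brass centring plug, 18 mm across, 16 mm tall, tapered tip, stands in the middle. The ring lies on the faceplate around the plug, 8 mm of play all round. Origin: on the axis at bench level, z up.
- chill_block: copper block 116 x 46 mm, top 30 mm above the bench, on a fixed grey foot plate 160 x 96 mm. Two end stops 116 mm apart (x) and four 9 mm dowels at x = +-40 mm, 72 mm clear across (y), stand 6 mm above the copper. The rib plate lies between them, length along x, either way round, 7-8 mm of play; sides open at the middle for fingers. Origin: centre, bench level, x along the block, z up.
- rail_jig: fixed grey foot plate 204 x 104 mm with two dark steel rails 150 mm long along x, 46 mm over both, tops 20 mm above the bench. Two end stops 166 mm apart (x), 8 mm above the rails; four 9 mm dowels at x = +-55 mm, 78 mm clear across (y), 6 mm above. The base plate lies between them, length along x, either way round, 7-8 mm of play; sides open at the middle. Origin: centre, bench level, z up.
- spares_box: bystander: small closed black plastic box of torch spares lying on the bench, 70 mm (x) by 45 mm (y), 25 mm high, loose, 0.15 kg. Origin: centre of its underside, z up.
- dip_tin: bystander: closed round tin of anti-spatter paste standing at the far middle of the bench, 72 mm in diameter, 58 mm high, loose, 0.3 kg. Origin: centre of its underside, z up.
Not all that is in view belongs to the job. Leave any pink or yellow look-alike of the base_plate alone.

How it is judged:
By the outcome, as a careful person would: the job done as asked, in the order asked, and still so for the second after the job is handed in, with the robot touching nothing.
It also fails if it takes over 120 s, if anything falls off the work surface, if the arm or the gripper's body presses on something with over 40 N, if the wrist force passes 120 N, or if a joint passes its speed limit or range.

## Robot

A 6-joint arm with a two-finger parallel gripper is mounted at the origin on the work surface. World frame = base frame: x ahead of the robot, y to its left, z up, the work surface at z = 0. Lengths are in mm, angles in rad, forces in N, time in s.
With the tool pointing down it reaches from about 350 to 975 mm from the base axis. Payload 7.1 kg.
Tool frame: the origin (TCP) lies midway between the tips of the shut fingers; the grasp point (between the pads) lies 19 mm behind it (ctrl.grip_depth is the distance from the TCP to the grasp point, in mm); z points along the fingers, y is the line along which they close (so a half turn about z gives the same grasp; the last joint's range is limited). The gripper opens to 88 mm and grips with 3 to 60 N. Pads are 20 mm wide; open, the fingers measure 115 mm over their backs; the gripper's body (75 mm by 178 mm) begins 61 mm behind the grasp point.
Start: joints at [-1.365, 0.423, 1.63, -0, 1.089, -0.019], TCP at [139.339, -609.253, 184.075] pointing down, gripper open.
Joint ranges: [-3, 3], [-0.9, 2.11], [0.09, 2.58], [-1.31, 4.45], [0.11, 2.69], [-2.54, 2.54]. Speed limits (rad/s): [2.39, 2.39, 3.01, 3.14, 3.14, 3.14].

## Interface

Orientations are given as a rotation vector (axis times angle).
In Python, from workcell import ctrl, cams gives the robot as it stands.
- The arm moves only by the tool move_arm, never from a script. Its argument "steps" is a list of rows, each a list of 3 entries, a list of its own where there are three numbers: the shift along the tool's x, y, z in units of 25 mm (1.0 is 25 mm), then the turn about the tool's z in units of 5 degrees (1.0 is 5 degrees), then the closure, from 0 (fully open) to 1 (shut). A call has 1 to 20 rows; each row shifts and turns the commanded pose from where the row before left it, along the tool's axes as they then stand; what a row does not reach is not made up. A row lasts 1/12 s, in which the tool goes at most 41.7 mm and 7.16 degrees, less where a joint would pass 70% of its speed; a pose out of reach is approached as far as the arm can. A call is refused whole if a number of a shift passes 1 or a number of a turn 1, either way. A call with a gripper value outside its range is refused whole. The fingers move at their own pace and stop on an object; the grip force is fixed at half the most. Time passes only in rows, so rows that do not move let the fingers close. It gives the time, the measured TCP pose, the force, the opening and the grip force at its end, in the units of the state.
- ctrl.get_obs(): the state, without advancing time (a new reading comes with each control period).
- cams.get_image(name): name is "side" or "top"; returns a dict with "image" (420x560x3 uint8, red, green, blue), "camera_matrix" (3x3 intrinsics, pixels), "xyz" and "rotation" of the camera in the world. Camera axes: x right, y down, z forward; pixel columns grow to the right and rows downward; lengths in mm; the calibration is good to about 2 mm. A picture is of the moment at which its call begins. There is no depth.
- ctrl.close_job(): hands the job in; it is judged then, once.
Trained networks look in the newest picture that a camera, given by its name, has taken for a name from the list of things; names that differ only in an ending like _2 or _b are one class to them, and where a whole thing is asked for, a point or a joint stands for the part that bears it (a point fixed in the world has none). Each returns a list of dicts, best first, with "p" (0 to 1); they miss things now and then, are a little off and sometimes report something else, mostly with a low value. They report only what shows in the picture. A call takes as long as a camera call. They do not tell look-alikes from the thing itself.
- cams.boxes_of(camera, thing): "rect" ([centre column, centre row, width, height] in pixels, round what is visible of it).
- cams.cut_out(camera, thing): "pixels" (420x560 bool, what is visible of it) and "rect" ([centre column, centre row, width, height] in pixels, round what is visible of it).
The state is a dict: "t": time; "qpos": joint angles; "qvel": joint speeds; "joint_torque": joint torques, N m; "ee_pos": TCP position; "orientation": TCP orientation; "ft_force": force on the tool from outside, world axes, zero at the start; "moment": the same for the moment, N m; "width": finger opening in mm; "grasp_force": force on a finger pad.
Only numpy, scipy, OpenCV 4.12 (cv2) and the standard library are available. Lean on these libraries where they do the work, as an engineer would, in place of code of your own. Each camera call takes 0.05 s, during which the arm holds its last target. There are 200 camera calls.

## Working session

There is one attempt and no reset: what is moved stays moved. The work goes in short steps, Python scripts to look and compute and a tool call to move; the robot and the scene stay as the last step left them, time stands still between calls to the robot, and variables do not carry over. Pictures are saved under pics/ and viewed, at most 14 in all, crops included, and the job is handed in when it is done.

Besides the shell and the picture viewer there is one more tool, called as a command line: name --argument value ..., lists and objects as JSON in quotes. move_arm: Moves the arm, as the interface text tells. Its arguments: {"type":"object","properties":{"steps":{"type":"array"}},"required":["steps"]}

```bash
ls; mkdir -p pics
cat > h.py <<'E'
import numpy as np, cv2
from workcell import ctrl, cams
def save(name,fn,crop=None):
    d=cams.get_image(name); im=d["image"][:,:,::-1]
    if crop: 
        a,b,c,e=crop; im=cv2.resize(im[b:e,a:c],None,fx=3,fy=3,interpolation=cv2.INTER_CUBIC)
    cv2.imwrite("pics/"+fn,im); return d
def ray(d,u,v,z):
    r=d["rotation"]@np.linalg.solve(d["camera_matrix"],[u,v,1.]); o=np.array(d["xyz"])
    return o+r*(z-o[2])/r[2]
def proj(d,p):
    q=np.asarray(d["camera_matrix"])@(np.asarray(d["rotation"]).T@(np.atleast_2d(p)-d["xyz"]).T); return (q[:2]/q[2]).T
E
python3 - <<'E'
from h import *
o=ctrl.get_obs(); print(o['t'],o['ee_pos'],o['orientation'],o['width'],ctrl.grip_depth)
D={}
for c in("top","side"):
    d=save(c,c+"0.png"); print(c,d["xyz"],np.round(d["rotation"],3).tolist(),d["camera_matrix"])
    for n in "stub_tube flange rib_plate base_plate purge_stand turntable chill_block rail_jig spares_box dip_tin".split():
        for r in cams.boxes_of(c,n)[:3]:
            z=dict(stub_tube=65,flange=40,rib_plate=20,base_plate=10,purge_stand=18,turntable=80,chill_block=30,rail_jig=20,spares_box=25,dip_tin=58)[n]
            print(n,round(r['p'],2),np.round(r['rect'],1),np.round(ray(d,*r['rect'][:2],z)[:2]))
E
```

```text
pics
0.0 [ 139.20995665 -608.65093312  183.32080062] [-3.12025066e+00 -3.52218658e-01  2.22226571e-04] 87.80136117467866 18.700000000000003
top [ 308.04450037   67.20999265 1261.15265357] [-2.142, 2.133, -0.201] [[404.00713693   0.         274.02785977]
 [  0.         404.00713693 204.59195722]
 [  0.           0.           1.        ]]Traceback (most recent call last):
  File "<stdin>", line 9, in <module>
  File "h.py", line 10, in ray
    return o+r*(z-o[2])/r[2]
                        ~^^^
IndexError: invalid index to scalar variable.
```

Rotation is a rotation vector; convert it.

```bash
sed -i 's/d=cams.get_image(name); /d=cams.get_image(name); d["rotation"]=cv2.Rodrigues(np.array(d["rotation"],float))[0]; /' h.py
python3 - <<'E'
from h import *
for c in("top","side"):
    d=save(c,c+"0.png"); print(c,d["xyz"])
    for n in "stub_tube flange rib_plate base_plate purge_stand turntable chill_block rail_jig spares_box dip_tin".split():
        z=dict(stub_tube=82,flange=32,rib_plate=20,base_plate=10,purge_stand=18,turntable=80,chill_block=30,rail_jig=20,spares_box=25,dip_tin=58)[n]
        for r in cams.cut_out(c,n)[:3]:
            m=r['pixels'].astype(np.uint8); cs=max(cv2.findContours(m,0,2)[0],key=cv2.contourArea)
            w=np.array([ray(d,*p,z)[:2] for p in cs[:,0].astype(float)],np.float32)
            print(n,round(r['p'],2),np.round(r['rect'],1),np.round(ray(d,*r['rect'][:2],z)[:2]),'minrect',np.round(np.hstack([np.ravel(x) for x in cv2.minAreaRect(w)]),1))
E
```

```text
top [ 308.04450037   67.20999265 1261.15265357]
flange 0.65 [183.6 227.1  16.8  19.9] [452. 325.] minrect [460.4 320.5  40.   57.6  71.9]
base_plate 0.93 [183.2 226.2  30.2  52.5] [457. 331.] minrect [415.7 340.5  68.7  59.9  79.6]
base_plate 0.88 [139.7 278.8  53.9  42.5] [296. 455.] minrect [293.7 454.3  67.6 152.4  29.5]
base_plate 0.87 [137.9 187.1  44.1  51.5] [580. 478.] minrect [577.8 482.2  71.4 154.2  48.1]
purge_stand 0.69 [349.2 170.9  32.3  31.9] [ 635. -190.] minrect [ 628.2 -185.5   93.2   95.9   62.9]
purge_stand 0.68 [395.1 226.6  44.9  71.6] [ 458. -328.] minrect [ 461.  -329.5  207.4  110.3    9.1]
turntable 0.56 [289.8 214.9  60.7  61.8] [484.   3.] minrect [4.832e+02 7.000e-01 1.763e+02 1.751e+02 4.000e-01]
turntable 0.44 [231.2 173.4  47.5  54.1] [609. 179.] minrect [614.9 190.  151.8  90.2  22.2]
chill_block 0.7 [229.9 171.7  47.8  56.4] [627. 188.] minrect [627.2 194.5 160.   97.4  21.5]
rail_jig 0.61 [394.4 227.1  46.4  67.5] [ 456. -325.] minrect [ 460.1 -330.5  204.6  107.2    9. ]
rail_jig 0.37 [183.  222.2  24.6  32.4] [468. 330.] minrect [4.304e+02 3.360e
[... 1015 characters left out ...]
[ 635.1 -172.1  107.3   89.2   39.6]
turntable 0.55 [295.5 209.2  73.4  61.3] [445.  56.] minrect [463.   29.7 217.6 225.9  82.5]
chill_block 0.55 [209.2 230.8  70.   40.8] [599. 218.] minrect [616.9 212.3 175.9 126.7  23. ]
rail_jig 0.56 [367.4 173.5  70.9  33.8] [ 446. -302.] minrect [ 455.9 -313.2  214.7  134.3    9.4]
spares_box 0.76 [344.3 199.   27.2  17.6] [ 418. -130.] minrect [ 419.6 -130.1   67.5   83.9   84.6]
spares_box 0.51 [243.9 185.4  21.8  23.3] [693.   4.] minrect [703.4  -1.7  66.5 151.4  46.9]
dip_tin 0.83 [243.6 185.3  24.2  24.8] [654.  39.] minrect [661.2  33.3  65.8 148.5  47. ]
dip_tin 0.33 [345.3 199.5  29.8  15.6] [390. -88.] minrect [393.7 -88.8  67.1  81.2  84.7]
```

View pics/top0.png

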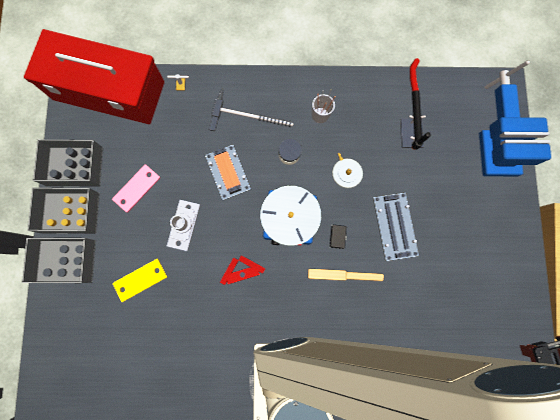

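View pics/side0.png

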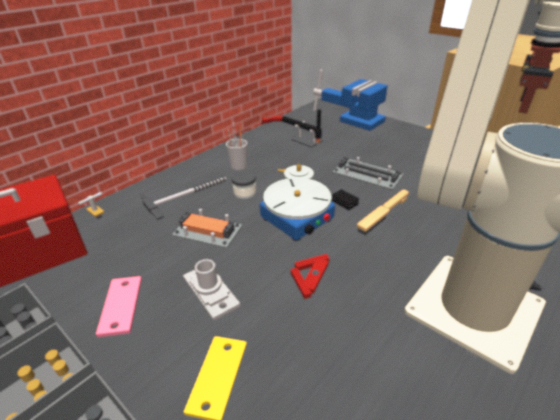

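The top view shows the stack at about (183,226) px, with pink and yellow look-alikes beside it. The fixtures are the chill block (228,171), purge stand (348,172), turntable (291,215) and rail jig (395,227). I'll zoom in on these.

Run:
```python
from h import *
a=cv2.imread("pics/top0.png");b=cv2.imread("pics/side0.png")
def c(im,x0,y0,x1,y1): return cv2.resize(im[y0:y1,x0:x1],(400,300),interpolation=cv2.INTER_CUBIC)
# 4 tiles, each 80x60 px at 5x
A=np.vstack([np.hstack([c(a,145,196,225,256),c(b,170,255,250,315)]),np.hstack([c(a,190,140,270,200),c(a,310,140,390,200)])])
cv2.imwrite("pics/z1.png",A)
A=np.vstack([np.hstack([c(a,355,196,435,256),c(a,250,185,330,245)]),np.hstack([c(b,260,150,340,210),c(b,170,200,250,260)])])
cv2.imwrite("pics/z2.png",A)
```

```text
(no output)
```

View pics/z1.png

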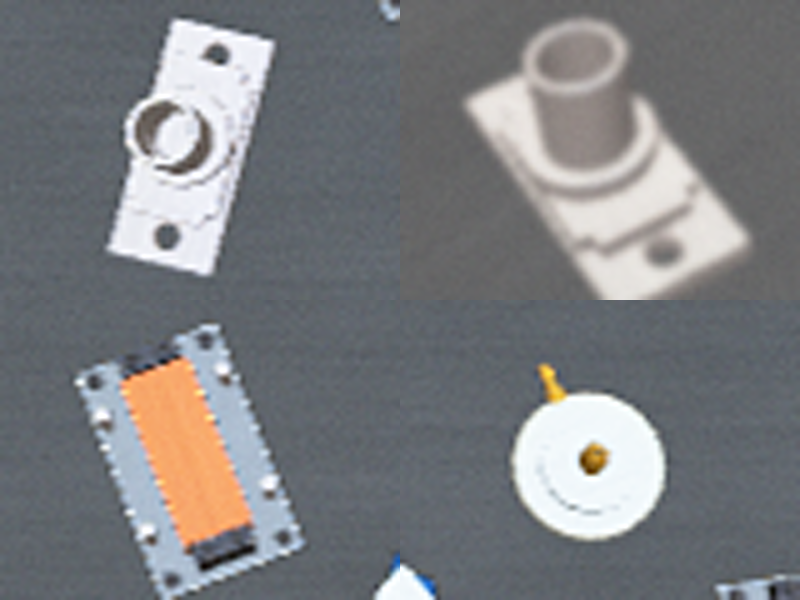

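View pics/z2.png

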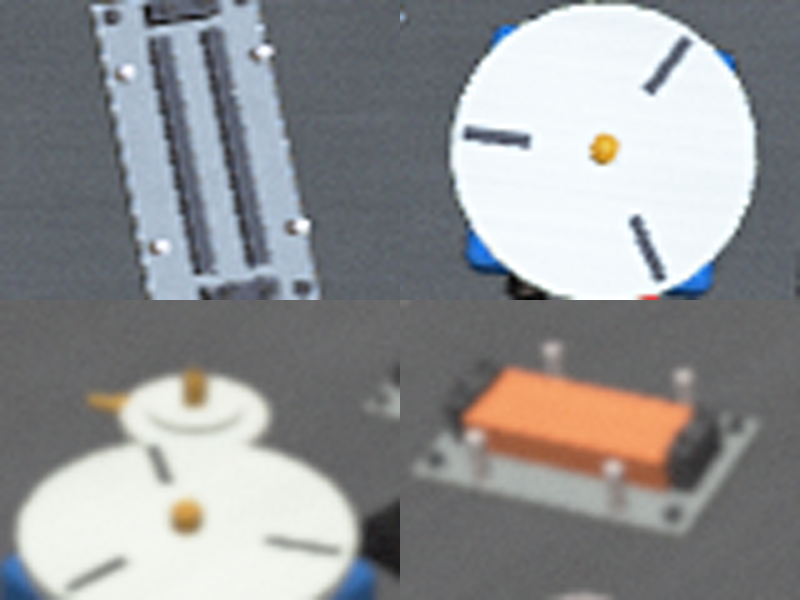

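Zooms: the tube rim sits left of centre in tile 1, over the ring, then the notched rib, then the base plate. I'll turn these corner and dowel pixels into positions.

```bash
cat >> h.py <<'E'
def cam(name):
    d=cams.get_image(name); d["rotation"]=cv2.Rodrigues(np.array(d["rotation"],float))[0]; return d
def tile(d,x0,y0,pts,z): return np.array([ray(d,x0+x/5,y0+y/5,z)[:2] for x,y in pts])
E
python3 - <<'E'
from h import *
t=cam("top");s=cam("side"); np.set_printoptions(precision=1,suppress=True)
def rep(n,w): # w ordered: a,b,c,d around
    m=w.mean(0); e=[(w[i]-w[(i+1)%4]) for i in range(4)]
    print(n,m,[ (round(float(np.hypot(*v)),1),round(float(np.degrees(np.arctan2(v[1],v[0])))%180,1)) for v in e])
rep('base',tile(t,145,196,[(172,18),(275,40),(212,275),(108,248)],10))
rep('chillcu',tile(t,190,140,[(120,80),(190,58),(255,222),(187,248)],30))
rep('chilldow',tile(t,190,140,[(102,116),(223,73),(269,185),(148,233)],36))
rep('raildow',tile(t,355,196,[(126,72),(262,52),(298,227),(161,246)],26))
print('tt plug top',tile(t,250,185,[(204,148)],96),'side',tile(s,260,150,[(186,208)],96))
print('purge top',tile(t,310,140,[(193,158)],40),'side',tile(s,260,150,[(194,72)],40))
print('tube rim side',tile(s,170,255,[(176,57)],82),'flange side',)
def overlay(d,im,x0,y0,models):
    A=cv2.resize(im[y0:y0+60,x0:x0+80],(800,600),interpolation=cv2.INTER_CUBIC)
    for P,col in models:
        q=((proj(d,P)+.5-[x0,y0])*10).astype(np.int32); cv2.polylines(A,[q],True,col,1)
    return A
a=np.linspace(0,2*np.pi,60)
circ=lambda x,y,r,z:np.c_[x+r*np.cos(a),y+r*np.sin(a),a*0+z]
# fit overlay with first guess
for d,n,x0,y0 in((t,'top',145,196),(s,'side',170,255)):
    for x,y in[(452,328)]:
        pass
# tube rim by networks: side cut_out top
from itertools import product
r=cams.cut_out('side','stub_tube')[0]; m=r['pixels']; best=[]
H=lambda x,y:cv2.convexHull(proj(s,np.vstack([circ(x,y,21,82),circ(x,y,21,32)])).astype(np.float32))
for x in np.arange(430,475,1.):
  for y in np.arange(310,350,1.):
    k=np.zeros(m.shape,np.uint8); cv2.fillConvexPoly(k,(H(x,y)*16).astype(np.int32),1,shift=4); k=k>0
    best.append(((k&m).sum()/(k|m).sum(),x,y))
best.sort(); print('tube silhouette',best[-4:])
E
```

```text
base [461.5 330.1] [(66.4, 78.1), (150.6, 167.1), (66.5, 75.8), (147.9, 167.1)]
chillcu [631.7 195.1] [(46.2, 108.6), (114.2, 22.0), (45.2, 111.8), (116.8, 22.5)]
chilldow [630.1 195.9] [(80.2, 110.8), (78.1, 22.6), (80.6, 112.6), (80.7, 22.3)]
raildow [ 459.8 -332.3] [(86.7, 98.7), (110.2, 8.5), (85.9, 98.0), (109.2, 8.9)]
tt plug top [[482.4   1. ]] side [[478.    9.6]]
purge top [[ 627.4 -183.3]] side [[ 628.6 -181.2]]
tube rim side [[458.9 337.5]] flange side
tube silhouette [(np.float64(0.8471986417657046), np.float64(465.0), np.float64(336.0)), (np.float64(0.847457627118644), np.float64(463.0), np.float64(337.0)), (np.float64(0.847457627118644), np.float64(465.0), np.float64(337.0)), (np.float64(0.8488964346349746), np.float64(463.0), np.float64(335.0))]
```

```bash
cat >> h.py <<'E'
aa=np.linspace(0,2*np.pi,60)
circ=lambda x,y,r,z:np.c_[x+r*np.cos(aa),y+r*np.sin(aa),aa*0+z]
def rect(x,y,deg,L,W,z):
    c,s=np.cos(np.radians(deg)),np.sin(np.radians(deg))
    p=np.array([[L,W],[L,-W],[-L,-W],[-L,W]])/2
    return np.c_[x+p[:,0]*c-p[:,1]*s,y+p[:,0]*s+p[:,1]*c,np.full(4,z)]
def over(d,x0,y0,w,h,models,f=8):
    A=cv2.resize(d["image"][y0:y0+h,x0:x0+w,::-1],None,fx=f,fy=f,interpolation=cv2.INTER_CUBIC)
    for P,col in models:
        cv2.polylines(A,[((proj(d,P)+.5-[x0,y0])*f).astype(np.int32)],True,col,1)
    return A
E
python3 - <<'E'
from h import *
t=cam("top");s=cam("side")
M=[(rect(461.5,330.5,167.1,150,64,10),(0,0,255)),(rect(461.5,330.5,167.1,100,58,20),(0,160,0)),(circ(461.5,333,30,32),(255,0,0)),(circ(461.5,333,21,82),(255,0,255)),(circ(461.5,333,17.5,82),(255,0,255))]
cv2.imwrite("pics/o1.png",np.hstack([over(t,160,193,48,64,M),over(s,184,250,50,64,M)]))
E
```

```text
(no output)
```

View pics/o1.png

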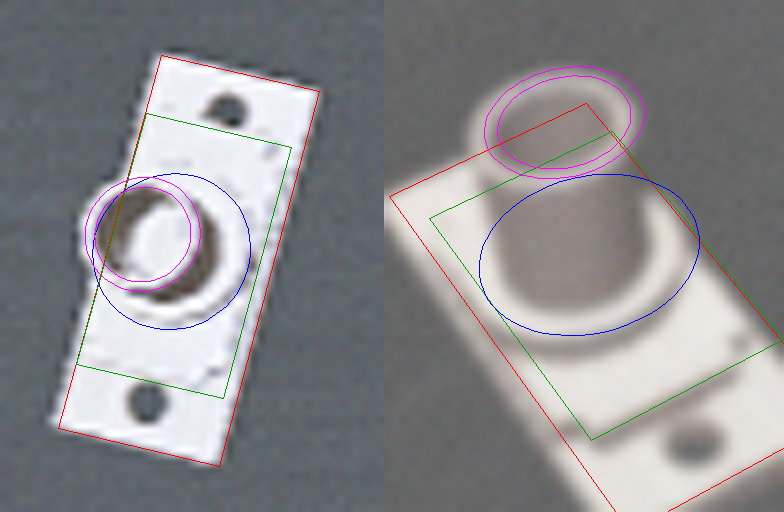

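Tube axis is about (459,334), with the base plate at yaw 167° or so. Now I'll move towards the stack.

move_arm --steps '[[[0.97,-0.32,0],0,0],[[0.97,-0.32,0],0,0],[[0.97,-0.32,0],0,0],[[0.97,-0.32,0],0,0],[[0.97,-0.32,0],0,0],[[0.97,-0.32,0],0,0],[[0.97,-0.32,0],0,0],[[0.97,-0.32,0],0,0],[[0.97,-0.32,0],0,0],[[0.97,-0.32,0],0,0],[[0.97,-0.32,0],0,0],[[0.97,-0.32,0],0,0],[[0.3,-0.97,0],0,0],[[0.3,-0.97,0],0,0],[[0.3,-0.97,0],0,0],[[0.3,-0.97,0],0,0],[[0.3,-0.97,0],0,0],[[0.3,-0.97,0],0,0],[[0.3,-0.97,0],0,0],[[0.3,-0.97,0],0,0]]'

```text
t: 3.12
ee_pos: [416.8, -247.2, 184.2]
orientation: [3.122, 0.352, 0.0]
ft_force: [-0.0, -0.7, 0.6]
width: 87.5
grasp_force: 0.0
```

move_arm --steps '[[[0.3,-0.97,0],0,0],[[0.3,-0.97,0],0,0],[[0.3,-0.97,0],0,0],[[0.3,-0.97,0],0,0],[[0.3,-0.97,0],0,0],[[0.3,-0.97,0],0,0],[[0.3,-0.97,0],0,0],[[0.3,-0.97,0],0,0],[[0.3,-0.97,0],0,0],[[0.3,-0.97,0],0,0],[[0.3,-0.97,0],0,0],[[0.3,-0.97,0],0,0],[[0.3,-0.97,0],0,0],[[0.3,-0.97,0],0,0],[[0.3,-0.97,0],0,0],[[0.3,-0.97,0],0,0],[[0.3,-0.97,0],0,0],[[0.3,-0.97,0],0,0],[[0.3,-0.97,0],0,0],[[0.3,-0.97,0],0,0]]'

```text
t: 4.78
ee_pos: [454.9, 259.3, 184.2]
orientation: [-3.122, -0.353, -0.0]
ft_force: [1.0, -0.4, 0.7]
width: 87.8
grasp_force: 0.0
```

```bash
cat > go.py <<'E'
import sys,numpy as np
from workcell import ctrl
o=ctrl.get_obs(); p=np.array(o['ee_pos']); r=np.array(o['orientation'])
from scipy.spatial.transform import Rotation as R
m=R.from_rotvec(r).as_matrix(); psi=np.degrees(np.arctan2(m[1,0],m[0,0]))
print('t %.2f'%o['t'],p.round(1),'psi %.1f'%psi,'q6 %.0f'%np.degrees(o['qpos'][5]),'w %.1f'%o['width'],'g %.1f'%o['grasp_force'])
for a in sys.argv[1:]:
    x=list(map(float,a.split(',')))
    if len(x)==4: print('turn units',round(-((x[3]-psi+180)%360-180)/5,2)); psi=x[3]
    c,s=np.cos(np.radians(psi)),np.sin(np.radians(psi)); d=np.array(x[:3])-p
    print('units',np.round([(d[0]*c+d[1]*s)/25,(d[0]*s-d[1]*c)/25,-d[2]/25],2)); p=np.array(x[:3])
E
python3 go.py 459,334,184 459,334,46
```

```text
t 4.78 [454.9 259.3 184.2] psi 12.9 q6 105 w 87.8 g 0.0
units [ 0.83 -2.88  0.01]
units [0.   0.   5.52]
```

move_arm --steps '[[[0.28,-0.96,0],0,0],[[0.28,-0.96,0],0,0],[[0.27,-0.96,0],0,0],[[0,0,0.8],0,0],[[0,0,0.8],0,0],[[0,0,0.8],0,0],[[0,0,0.6],0,0]]'

```text
t: 5.37
ee_pos: [458.5, 332.7, 107.6]
orientation: [3.121, 0.353, -0.002]
ft_force: [0.7, -1.0, -0.2]
width: 87.4
grasp_force: 0.0
```

Run:
```python
from h import *
s=cam("side")
M=[(circ(459,334,21,82),(255,0,255))]
t=cam("top")
cv2.imwrite("pics/s2.png",np.hstack([over(s,184,220,50,75,M),over(t,140,180,50,75,M)]))
```

```text
(no output)
```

View pics/s2.png

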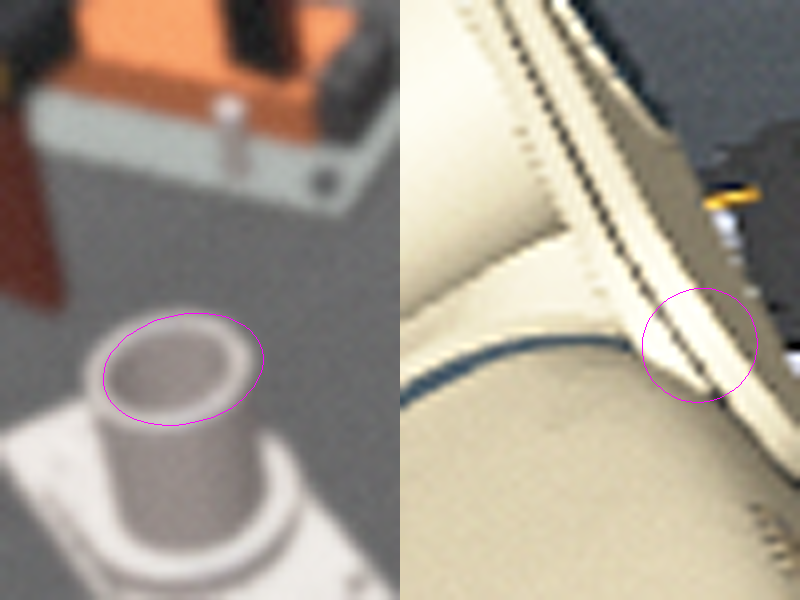

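Run:
```python
from h import *
s=cam("side"); p=np.array([458.5,332.7,107.6]); y=np.array([.2229,-.9748,0]); x=np.array([.9748,.2229,0])
for k in(-51,-44,0,44,51):
    print(k,((proj(s,[p+k*y-x*10,p+k*y+x*10,p+k*y])-[184,220])*8).round().tolist())
print(((proj(s,[459,334,82])-[184,220])*8).round())
```

```text
-51 [[76.0, 430.0], [13.0, 404.0], [44.0, 417.0]]
-44 [[94.0, 412.0], [31.0, 386.0], [63.0, 399.0]]
0 [[202.0, 303.0], [140.0, 279.0], [171.0, 291.0]]
44 [[302.0, 203.0], [242.0, 180.0], [272.0, 191.0]]
51 [[317.0, 187.0], [257.0, 165.0], [287.0, 176.0]]
[[180. 364.]]
```

```bash
python3 go.py
python3 - <<'E'
from h import *
s=cam("side"); 
p=np.array([458.5,332.7,107.6]); y=np.array([.2229,-.9748,0])
M=[(np.array([p+44*y,p-44*y]),(0,255,0)),(np.array([p+44*y+[0,0,80],p-44*y+[0,0,80]]),(255,0,0)),(circ(459,334,21,82),(255,0,255))]
cv2.imwrite("pics/s3.png",over(s,140,165,150,120,M,5))
E
```

```text
t 5.52 [458.5 332.3 108.2] psi 12.9 q6 112 w 88.0 g 0.0
```

View pics/s3.png

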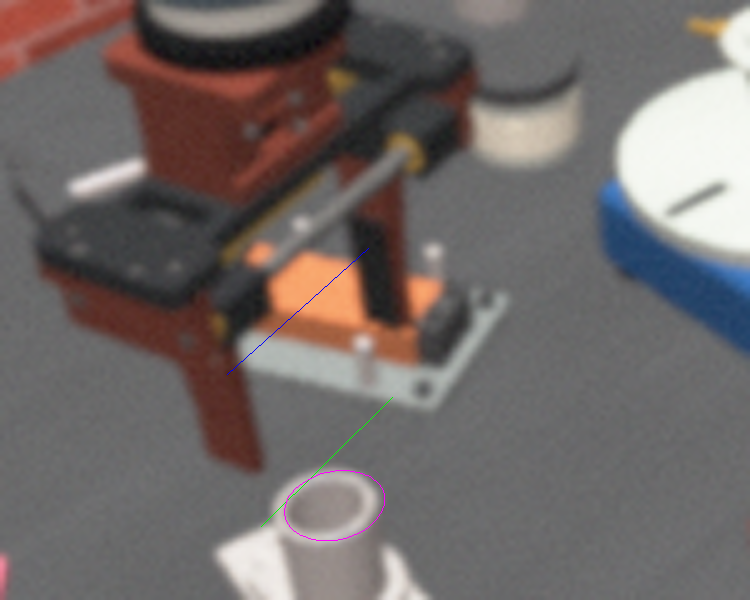

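The fingers show about 13 px above where the reported TCP projects, which I need to resolve. I'll compare hypotheses in the top view.

Run:
```python
from h import *
t=cam("top"); s=cam("side")
p=np.array([458.5,332.3,108.2]); y=np.array([.2229,-.9748,0]); ps=12.9
o=ctrl.get_obs(); print(np.round(o['qpos'],3),np.round(o['ft_force'],1))
def body(d,z): return rect(p[0]+d[0],p[1]+d[1],ps,75,178,z)
M=[(body((0,0),188),(0,255,0)),(body((0,0),225),(255,0,0)),(body((50,-32),188),(0,0,255))]
A=over(t,130,150,100,120,M,5);B=over(s,150,150,60,120,M,5)
cv2.imwrite("pics/t4.png",np.hstack([A,B]))
```

```text
[0.606 0.436 1.812 0.    0.892 1.952] [0.3 0.4 0.1]
```

View pics/t4.png

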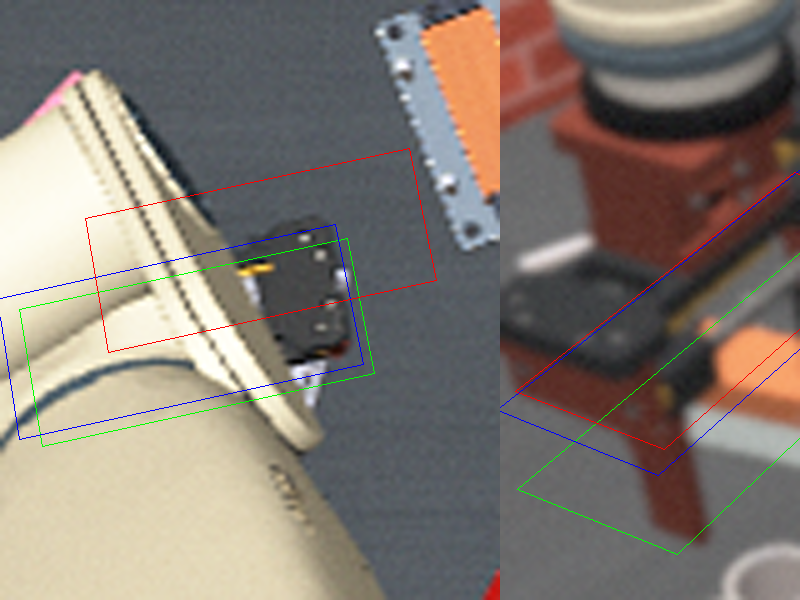

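The xy agrees, but the gripper looks higher than reported. I'll descend partway and look again; the fingers straddle the tube either way.

move_arm --steps '[[[0,0,0.6],0,0],[[0,0,0.6],0,0],[[0,0,0.6],0,0],[[0,0,0],0,0]]'

```text
t: 6.0
ee_pos: [458.4, 332.1, 63.0]
orientation: [3.121, 0.352, -0.003]
ft_force: [-0.2, -0.0, 0.5]
width: 87.6
grasp_force: 0.0
```

Run:
```python
from h import *
s=cam("side"); o=ctrl.get_obs(); p=np.array(o['ee_pos']); print(p)
M=[(rect(p[0]+k*51*.2229,p[1]-k*51*.9748,12.9,20,13,p[2]),(0,255,0)) for k in(-1,1)]+[(circ(459,334,21,82),(255,0,255))]
cv2.imwrite("pics/s5.png",over(s,155,195,100,110,M,5))
```

```text
[458.9146628  332.49660482  64.09095454]
```

View pics/s5.png

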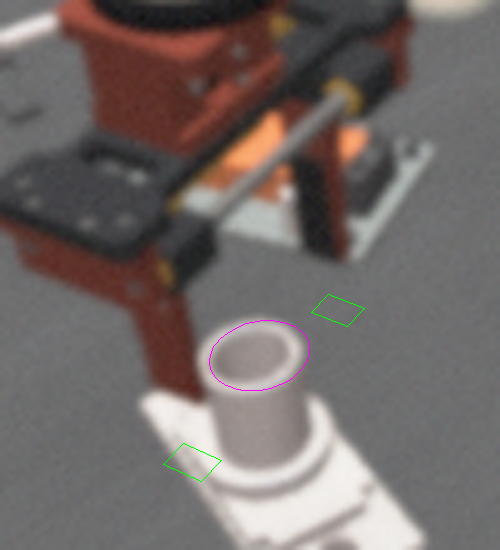

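Offset lies exactly along the vertical lean, so the real tips seem to sit about 38 mm above the reported TCP. Going lower is safe under either reading, since the fingers clear the flange and plates.

move_arm --steps '[[[0,0,0.5],0,0],[[0,0,0.5],0,0],[[0,0,0.5],0,0],[[0,0,0.3],0,0],[[0,0,0.2],0,0],[[0,0,0],0,0]]'

```text
t: 6.55
ee_pos: [458.3, 332.2, 12.6]
orientation: [3.121, 0.352, -0.003]
ft_force: [-1.8, 0.0, 0.2]
width: 87.9
grasp_force: 0.0
```

Run:
```python
from h import *
s=cam("side"); o=ctrl.get_obs(); p=np.array(o['ee_pos']); print(p,o['ft_force'])
M=[(rect(p[0]+k*51*.2229,p[1]-k*51*.9748,12.9,20,13,p[2]+z),c) for k in(-1,1) for z,c in((0,(0,255,0)),(38,(255,0,0)))]
cv2.imwrite("pics/s6.png",over(s,165,205,90,110,M,5))
```

```text
[458.75827455 332.4605402   13.30609894] [ 0.56119146 -0.42829966  0.77663543]
```

View pics/s6.png

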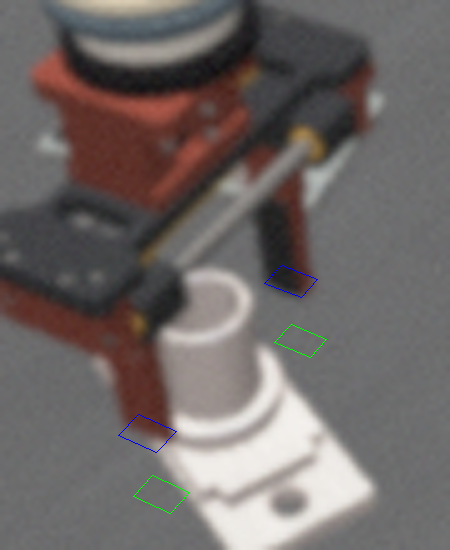

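The blue outline (reported TCP +38 mm) matches the real fingertips, so true tips are about 36 mm above the report. The pads are now at tube height, so I close.

move_arm --steps '[[[0,0,0],0,1],[[0,0,0],0,1],[[0,0,0],0,1],[[0,0,0],0,1],[[0,0,0],0,1],[[0,0,0],0,1],[[0,0,0],0,1],[[0,0,0],0,1],[[0,0,0],0,1],[[0,0,0],0,1]]'

```text
t: 7.43
ee_pos: [459.3, 333.0, 14.3]
orientation: [-3.121, -0.352, -0.001]
ft_force: [-0.5, 1.2, 2.4]
width: 41.8
grasp_force: 30.0
```

```bash
python3 go.py 459,333,140 628,-183,140 628,-183,0
```

```text
t 7.43 [459.3 333.   14.3] psi 12.9 q6 112 w 41.8 g 30.0
units [-0.01 -0.   -5.03]
units [ 1.99 21.63 -0.  ]
units [0.  0.  5.6]
```

move_arm --steps '[[[0,0,-0.3],0,1],[[0,0,-0.6],0,1],[[0,0,-0.8],0,1],[[0,0,-0.8],0,1],[[0,0,-0.8],0,1],[[0,0,-0.8],0,1],[[0,0,-0.8],0,1]]'

```text
t: 8.02
ee_pos: [458.7, 332.2, 137.6]
orientation: [3.121, 0.352, -0.001]
ft_force: [0.6, -0.2, -1.2]
width: 41.0
grasp_force: 30.0
```

move_arm --steps '[[[0.04,0.5,0],0,1],[[0.09,0.95,0],0,1],[[0.09,0.95,0],0,1],[[0.09,0.95,0],0,1],[[0.09,0.95,0],0,1],[[0.09,0.95,0],0,1],[[0.09,0.95,0],0,1],[[0.09,0.95,0],0,1],[[0.09,0.95,0],0,1],[[0.09,0.95,0],0,1],[[0.09,0.95,0],0,1],[[0.09,0.95,0],0,1],[[0.09,0.95,0],0,1],[[0.09,0.95,0],0,1],[[0.09,0.95,0],0,1],[[0.09,0.95,0],0,1],[[0.09,0.95,0],0,1],[[0.09,0.95,0],0,1],[[0.09,0.95,0],0,1],[[0.09,0.95,0],0,1]]'

```text
t: 9.68
ee_pos: [603.9, -111.6, 135.1]
orientation: [-3.121, -0.352, 0.004]
ft_force: [0.7, 0.5, -1.8]
width: 41.2
grasp_force: 30.0
```

move_arm --steps '[[[0.09,0.95,0],0,1],[[0.09,0.95,0],0,1],[[0.09,0.95,0],0,1],[[0.05,0.2,0],0,1],[[0,0,0.8],0,1],[[0,0,0.8],0,1],[[0,0,0],0,1]]'

```text
t: 10.27
ee_pos: [625.8, -181.5, 91.7]
orientation: [-3.119, -0.351, 0.012]
ft_force: [-0.5, 0.0, -3.2]
width: 41.1
grasp_force: 30.0
```

```bash
python3 go.py 628,-183,26 628,-183,2
python3 - <<'E'
from h import *
t=cam("top");s=cam("side")
r=cams.cut_out('side','stub_tube'); print([ (x['p'],x['rect']) for x in r[:2]])
o=ctrl.get_obs();p=o['ee_pos']
H=[(circ(628,-183,32,18),(255,0,0)),(circ(628,-183,9,33),(0,0,255)),(circ(p[0],p[1],21,p[2]+18),(255,0,255))]
cv2.imwrite("pics/p7.png",np.hstack([over(t,320,140,60,60,H,6),over(s,270,130,60,60,H,6)]))
E
```

```text
t 10.27 [ 625.8 -181.5   91.7] psi 12.9 q6 60 w 41.1 g 30.0
units [0.07 0.08 2.63]
units [0.   0.   0.96]
[(0.49, [299.0, 137.7, 11.4, 21.3])]
```

View pics/p7.png

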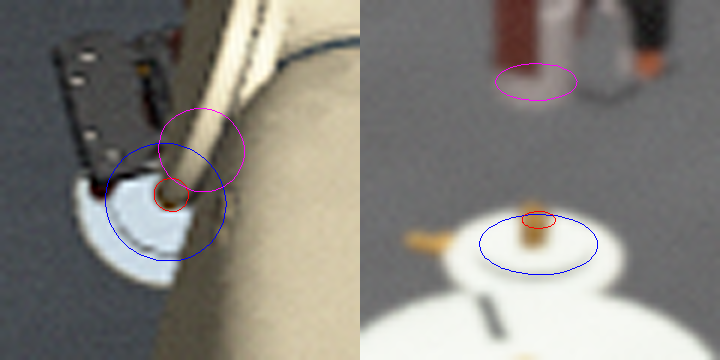

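The tube hangs over the spigot in both views, so I lower it.

move_arm --steps '[[[0.07,0.08,0.6],0,1],[[0,0,0.8],0,1],[[0,0,0.8],0,1],[[0,0,0.5],0,1],[[0,0,0.4],0,1],[[0,0,0.2],0,1],[[0,0,0],0,1],[[0,0,0],0,1]]'

```text
t: 11.08
ee_pos: [632.6, -183.8, 14.4]
orientation: [3.122, 0.352, 0.001]
ft_force: [-0.0, -0.7, -1.0]
width: 41.5
grasp_force: 30.0
```

move_arm --steps '[[[-0.15,-0.05,0.2],0,1],[[0,0,0.1],0,1],[[0,0,0],0,1]]'

```text
t: 11.33
ee_pos: [627.7, -183.2, 6.5]
orientation: [-3.122, -0.352, 0.001]
ft_force: [-0.8, 0.0, -3.0]
width: 41.4
grasp_force: 30.0
```

move_arm --steps '[[[0,0,0.1],0,1],[[0,0,0.06],0,1],[[0,0,0],0,1]]'

```text
t: 11.58
ee_pos: [628.1, -183.3, 2.4]
orientation: [-3.122, -0.352, 0.0]
ft_force: [0.1, 0.6, -2.3]
width: 41.3
grasp_force: 30.0
```

move_arm --steps '[[[0,0,0.06],0,1],[[0,0,0.04],0,1],[[0,0,0],0,1]]'

```text
t: 11.83
ee_pos: [628.3, -183.3, 0.3]
orientation: [3.122, 0.352, 0.0]
ft_force: [-0.7, 0.9, 1.4]
width: 41.3
grasp_force: 30.0
```

move_arm --steps '[[[0,0,0.03],0,1],[[0,0,0],0,1]]'

```text
t: 12.0
ee_pos: [628.4, -183.3, 0.2]
orientation: [3.122, 0.352, 0.0]
ft_force: [-2.8, 0.7, 5.9]
width: 41.4
grasp_force: 30.1
```

move_arm --steps '[[[0,0,0],0,0.3],[[0,0,0],0,0],[[0,0,0],0,0],[[0,0,0],0,0],[[0,0,0],0,0],[[0,0,0],0,0],[[0,0,0],0,0],[[0,0,-0.4],0,0],[[0,0,-0.8],0,0],[[0,0,-0.8],0,0],[[0,0,-0.8],0,0],[[0,0,-0.8],0,0],[[0,0,-0.8],0,0],[[0,0,-0.8],0,0]]'

```text
t: 13.17
ee_pos: [628.2, -183.3, 131.2]
orientation: [3.122, 0.352, 0.001]
ft_force: [-0.0, -0.3, 0.1]
width: 88.0
grasp_force: 0.0
```

```bash
python3 - <<'E'
from h import *
t=cam("top");s=cam("side"); 
for c,d in(('side',s),('top',t)):
  for n,z in(('flange',32),('stub_tube',68)):
    for r in cams.boxes_of(c,n)[:2]: print(c,n,round(r['p'],2),np.round(r['rect'],1),ray(d,*r['rect'][:2],z).round(1))
M=[(rect(461.5,330.5,167.1,150,64,10),(0,0,255)),(rect(461.5,330.5,167.1,100,58,20),(0,160,0)),(circ(460,333,30,32),(255,0,0)),(circ(460,333,17,32),(255,0,0))]
P=[(circ(628,-183,21,68),(255,0,255)),(circ(628,-183,32,18),(255,0,0))]
up=np.hstack([over(t,160,193,48,64,M,6),over(s,184,250,50,64,M,6)]); lo=np.hstack([over(t,325,150,48,32,P,6),over(s,275,150,50,32,P,6)])
cv2.imwrite("pics/o8.png",np.vstack([up,lo]))
E
python3 go.py
```

```text
side flange 0.77 [209.1 283.2  28.7  22.5] [456.8 337.2  32. ]
side stub_tube 0.81 [297.9 164.2  11.4  19.4] [ 600.3 -141.9   68. ]
top flange 0.55 [182.1 225.3  18.9  18.5] [457.3 329.4  32. ]
t 13.47 [ 627.3 -183.   128.3] psi 12.9 q6 60 w 87.7 g 0.0
```

View pics/o8.png

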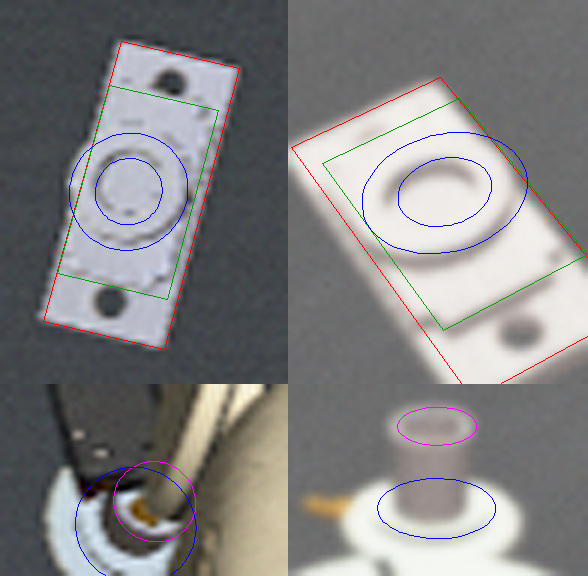

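Tube stands on the seat around the spigot. Ring is at about (462,332). Back to the stack.

move_arm --steps '[[[-0.08,-0.5,0],0,0],[[-0.08,-0.96,0],0,0],[[-0.08,-0.96,0],0,0],[[-0.08,-0.96,0],0,0],[[-0.08,-0.96,0],0,0],[[-0.08,-0.96,0],0,0],[[-0.08,-0.96,0],0,0],[[-0.08,-0.96,0],0,0],[[-0.08,-0.96,0],0,0],[[-0.08,-0.96,0],0,0],[[-0.08,-0.96,0],0,0],[[-0.08,-0.96,0],0,0],[[-0.08,-0.96,0],0,0],[[-0.08,-0.96,0],0,0],[[-0.08,-0.96,0],0,0],[[-0.08,-0.96,0],0,0],[[-0.08,-0.96,0],0,0],[[-0.08,-0.96,0],0,0],[[-0.08,-0.96,0],0,0],[[-0.08,-0.96,0],0,0]]'

```text
t: 15.13
ee_pos: [482.8, 265.5, 128.3]
orientation: [3.121, 0.353, -0.003]
ft_force: [0.4, 0.6, 0.8]
width: 88.2
grasp_force: 0.0
```

move_arm --steps '[[[-0.08,-0.96,0],0,0],[[-0.08,-0.96,0],0,0],[[-0.08,-0.9,0],0,0],[[0,0,0.8],1,0],[[0,0,0.8],1,0],[[0,0,0.8],1,0],[[0,0,0.8],1,0],[[0,0,0.5],1,0],[[0,0,0],0.16,0],[[0,0,0],0,0],[[0,0,0],0,0]]'

```text
t: 16.05
ee_pos: [463.0, 332.1, 37.1]
orientation: [-3.122, 0.349, 0.0]
ft_force: [0.2, 0.3, 0.1]
width: 88.0
grasp_force: 0.0
```

```bash
python3 go.py 462,332,0
```

```text
t 16.05 [463.  332.1  37.1] psi -12.8 q6 137 w 88.0 g 0.0
units [-0.04  0.01  1.48]
```

move_arm --steps '[[[-0.04,0,0.7],0,0],[[0,0,0.7],0,0],[[0,0,0.6],0,0],[[0,0,0.5],0,0],[[0,0,0],0,0],[[0,0,0],0,0]]'

```text
t: 16.55
ee_pos: [462.2, 332.1, -25.5]
orientation: [3.122, -0.352, -0.0]
ft_force: [0.3, -0.1, 0.3]
width: 88.1
grasp_force: 0.0
```

move_arm --steps '[[[0,0,0.1],0,0],[[0,0,0],0,0],[[0,0,0],0,0]]'

```text
t: 16.8
ee_pos: [462.7, 332.4, -27.4]
orientation: [-3.121, 0.353, -0.002]
ft_force: [0.9, 1.4, -0.4]
width: 88.1
grasp_force: 0.0
```

move_arm --steps '[[[0,0,0.1],0,0],[[0,0,0],0,0],[[0,0,0],0,0]]'

```text
t: 17.05
ee_pos: [462.2, 332.1, -30.6]
orientation: [-3.122, 0.353, -0.0]
ft_force: [0.0, 0.1, 0.1]
width: 87.9
grasp_force: 0.0
```

move_arm --steps '[[[0,0,0.1],0,0],[[0,0,0],0,0],[[0,0,0],0,0]]'

```text
t: 17.3
ee_pos: [462.1, 332.0, -33.4]
orientation: [3.121, -0.353, -0.0]
ft_force: [-0.5, -0.5, 0.6]
width: 88.0
grasp_force: 0.0
```

move_arm --steps '[[[0,0,0.05],0,0],[[0,0,0],0,0],[[0,0,0],0,0]]'

```text
t: 17.55
ee_pos: [462.2, 332.1, -34.5]
orientation: [3.122, -0.353, -0.0]
ft_force: [-0.4, -0.3, -0.6]
width: 87.8
grasp_force: 0.0
```

move_arm --steps '[[[0,0,0.05],0,0],[[0,0,0],0,0],[[0,0,0],0,0]]'

```text
t: 17.8
ee_pos: [462.2, 332.0, -35.7]
orientation: [3.122, -0.354, -0.0]
ft_force: [-0.5, -0.6, 1.0]
width: 87.7
grasp_force: 0.0
```

move_arm --steps '[[[0,0,0.05],0,0],[[0,0,0],0,0],[[0,0,0],0,0]]'

```text
t: 18.05
ee_pos: [462.2, 332.1, -37.0]
orientation: [3.122, -0.353, -0.0]
ft_force: [0.2, 0.1, -0.2]
width: 87.8
grasp_force: 0.0
```

move_arm --steps '[[[0,0,0.05],0,0],[[0,0,0],0,0],[[0,0,0],0,0]]'

```text
t: 18.3
ee_pos: [462.3, 332.1, -38.2]
orientation: [-3.122, 0.353, -0.0]
ft_force: [-0.2, -0.6, 0.0]
width: 87.8
grasp_force: 0.1
```

move_arm --steps '[[[0,0,0.05],0,0],[[0,0,0],0,0],[[0,0,0],0,0]]'

```text
t: 18.55
ee_pos: [462.3, 332.2, -38.3]
orientation: [-3.122, 0.353, -0.0]
ft_force: [-2.9, -2.8, 13.8]
width: 87.5
grasp_force: 6.7
```

move_arm --steps '[[[0,0,0.05],0,0],[[0,0,0],0,0],[[0,0,0],0,0]]'

```text
t: 18.8
ee_pos: [462.3, 332.2, -38.4]
orientation: [-3.121, 0.353, -0.0]
ft_force: [-5.8, -3.9, 26.6]
width: 87.9
grasp_force: 13.2
```

Bench contact comes at reported −38.2, so true tip z = reported + 38.2. I raise to about 22 mm true and grip the ring.

move_arm --steps '[[[0,0,-0.5],0,0],[[0,0,-0.5],0,0],[[0,0,0],0,0],[[0,0,0],0,0]]'

```text
t: 19.13
ee_pos: [462.9, 332.6, -14.9]
orientation: [-3.12, 0.353, -0.002]
ft_force: [0.4, -0.4, -0.1]
width: 87.9
grasp_force: 0.0
```

move_arm --steps '[[[0,0,0],0,1],[[0,0,0],0,1],[[0,0,0],0,1],[[0,0,0],0,1],[[0,0,0],0,1],[[0,0,0],0,1],[[0,0,0],0,1],[[0,0,0],0,1]]'

```text
t: 19.8
ee_pos: [462.0, 331.9, -15.9]
orientation: [3.121, -0.353, -0.001]
ft_force: [0.2, 0.6, -0.9]
width: 59.5
grasp_force: 30.0
```

move_arm --steps '[[[0,0,-0.2],0,1],[[0,0,-0.5],0,1],[[0,0,-0.8],0,1],[[0,0,-0.8],0,1],[[0,0,-0.8],0,1],[[0,0,-0.8],0,1],[[0,0,-0.8],0,1],[[0,0,0],0,1]]'

```text
t: 20.47
ee_pos: [464.6, 333.8, 106.7]
orientation: [-3.117, 0.353, -0.009]
ft_force: [0.9, 0.2, -1.2]
width: 59.4
grasp_force: 30.0
```

```bash
python3 go.py 483,1.5,102 483,1.5,44
```

```text
t 20.47 [464.6 333.8 106.7] psi -12.9 q6 137 w 59.4 g 30.0
units [ 3.69 12.79  0.19]
units [ 0.   -0.    2.32]
```

move_arm --steps '[[[0.1,0.4,0],0,1],[[0.27,0.93,0],0,1],[[0.27,0.93,0],0,1],[[0.27,0.93,0],0,1],[[0.27,0.93,0],0,1],[[0.27,0.93,0],0,1],[[0.27,0.93,0],0,1],[[0.27,0.93,0],0,1],[[0.27,0.93,0],0,1],[[0.27,0.93,0],0,1],[[0.27,0.93,0],0,1],[[0.27,0.93,0],0,1],[[0.27,0.93,0],0,1],[[0.27,0.93,0],0,1],[[0.05,0.3,0],0,1],[[0,0,0],0,1],[[0,0,0],0,1],[[0,0,0],0,1]]'

```text
t: 21.97
ee_pos: [479.4, 0.6, 101.4]
orientation: [-3.122, 0.353, 0.001]
ft_force: [0.3, 1.1, -2.0]
width: 59.5
grasp_force: 30.0
```

```bash
python3 go.py 483,1.5,102 483,1.5,44
```

```text
t 21.97 [479.4   0.6 101.4] psi -12.9 q6 102 w 59.5 g 30.0
units [ 0.13 -0.07 -0.02]
units [ 0.   -0.    2.32]
```

move_arm --steps '[[[0.13,-0.06,0.4],0,1],[[0,0,0.6],0,1],[[0,0,0.5],0,1],[[0,0,0.4],0,1],[[0,0,0.2],0,1],[[0,0,0],0,1],[[0,0,0],0,1]]'

```text
t: 22.55
ee_pos: [483.4, 1.0, 49.0]
orientation: [3.122, -0.353, -0.001]
ft_force: [-0.0, -0.0, -1.1]
width: 59.7
grasp_force: 30.0
```

move_arm --steps '[[[0,0,0.08],0,1],[[0,0,0],0,1],[[0,0,0],0,1]]'

```text
t: 22.8
ee_pos: [483.7, 0.7, 47.7]
orientation: [-3.122, 0.354, -0.001]
ft_force: [0.4, 0.5, -1.9]
width: 59.5
grasp_force: 30.0
```

move_arm --steps '[[[0,0,0.08],0,1],[[0,0,0],0,1],[[0,0,0],0,1]]'

```text
t: 23.05
ee_pos: [483.4, 0.6, 45.4]
orientation: [3.122, -0.354, 0.0]
ft_force: [0.1, 0.7, -1.9]
width: 59.6
grasp_force: 30.0
```

move_arm --steps '[[[0,0,0.05],0,1],[[0,0,0],0,1],[[0,0,0],0,1]]'

```text
t: 23.3
ee_pos: [483.4, 0.7, 44.0]
orientation: [-3.122, 0.353, 0.0]
ft_force: [-0.3, 0.0, -1.3]
width: 59.3
grasp_force: 30.0
```

move_arm --steps '[[[0,0,0.04],0,1],[[0,0,0],0,1],[[0,0,0],0,1]]'

```text
t: 23.55
ee_pos: [483.5, 0.7, 43.8]
orientation: [3.122, -0.353, 0.0]
ft_force: [-2.9, 0.5, 7.9]
width: 59.6
grasp_force: 30.0
```

move_arm --steps '[[[0,0,0],0,0.3],[[0,0,0],0,0],[[0,0,0],0,0],[[0,0,0],0,0],[[0,0,0],0,0],[[0,0,0],0,0],[[0,0,-0.4],0,0],[[0,0,-0.8],0,0],[[0,0,-0.8],0,0],[[0,0,-0.8],0,0],[[0,0,0],0,0]]'

```text
t: 24.47
ee_pos: [486.0, 0.7, 116.9]
orientation: [-3.121, 0.353, -0.01]
ft_force: [0.7, 0.4, 0.3]
width: 88.0
grasp_force: 0.0
```

```bash
python3 - <<'E'
from h import *
t=cam("top");s=cam("side")
M=[(rect(461.5,330.5,167.1,150,64,10),(0,0,255)),(rect(461.5,330.5,167.1,100,58,20),(0,160,0))]
P=[(circ(483,1,30,92),(255,0,0)),(circ(483,1,9,92),(255,0,255))]
up=np.hstack([over(t,160,193,48,64,M,6),over(s,184,250,50,64,M,6)]); lo=np.hstack([over(t,265,195,48,32,P,6),over(s,270,180,50,32,P,6)])
cv2.imwrite("pics/o9.png",np.vstack([up,lo]))
E
python3 go.py
```

```text
t 24.57 [484.1   0.7 114.1] psi -12.9 q6 102 w 87.5 g 0.0
```

View pics/o9.png

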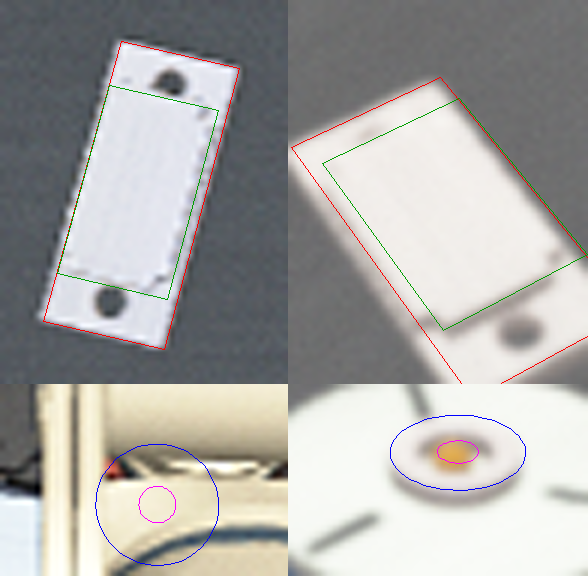

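The ring lies around the plug on the faceplate, and the rib sits at about (461.5,331) with yaw 167°.

```bash
python3 go.py 461.5,331,114 461.5,331,-25.7
```

```text
t 24.57 [484.1   0.7 114.1] psi -12.9 q6 102 w 87.5 g 0.0
units [ -3.83 -12.68   0.  ]
units [ 0.   -0.    5.59]
```

move_arm --steps '[[[-0.1,-0.5,0],0,0],[[-0.27,-0.93,0],0,0],[[-0.27,-0.93,0],0,0],[[-0.27,-0.93,0],0,0],[[-0.27,-0.93,0],0,0],[[-0.27,-0.93,0],0,0],[[-0.27,-0.93,0],0,0],[[-0.27,-0.93,0],0,0],[[-0.27,-0.93,0],0,0],[[-0.27,-0.93,0],0,0],[[-0.27,-0.93,0],0,0],[[-0.27,-0.93,0],0,0],[[-0.27,-0.93,0],0,0],[[-0.27,-0.93,0],0,0],[[-0.1,-0.2,0.5],0,0],[[0,0,0.8],0,0],[[0,0,0.8],0,0],[[0,0,0],0,0],[[0,0,0],0,0]]'

```text
t: 26.15
ee_pos: [462.9, 331.5, 58.6]
orientation: [3.118, -0.353, -0.006]
ft_force: [0.5, -0.0, 0.5]
width: 87.8
grasp_force: 0.0
```

```bash
python3 go.py 461.5,331,-25.7
```

```text
t 26.15 [462.9 331.5  58.6] psi -12.9 q6 137 w 87.8 g 0.0
units [-0.05  0.03  3.37]
```

move_arm --steps '[[[0,0,0.8],0,0],[[0,0,0.8],0,0],[[0,0,0.8],0,0],[[0,0,0.5],0,0],[[0,0,0.3],0,0],[[0,0,0],0,0],[[0,0,0],0,0],[[0,0,0],0,0]]'

```text
t: 26.82
ee_pos: [465.3, 333.5, -18.4]
orientation: [-3.121, 0.353, -0.002]
ft_force: [0.6, 0.4, -0.3]
width: 88.1
grasp_force: 0.0
```

move_arm --steps '[[[-0.1,0.04,0.2],0,0],[[0,0,0],0,0],[[0,0,0],0,0],[[0,0,0],0,0]]'

```text
t: 27.15
ee_pos: [461.9, 332.8, -24.2]
orientation: [-3.121, 0.353, -0.0]
ft_force: [-0.1, 1.1, 0.7]
width: 87.6
grasp_force: 0.0
```

```bash
python3 go.py 461.5,331,-25.7
```

```text
t 27.15 [461.9 332.8 -24.2] psi -12.9 q6 137 w 87.6 g 0.0
units [0.   0.07 0.06]
```

move_arm --steps '[[[0,0.06,0.05],0,0],[[0,0,0],0,0],[[0,0,0],0,1],[[0,0,0],0,1],[[0,0,0],0,1],[[0,0,0],0,1],[[0,0,0],0,1],[[0,0,0],0,1],[[0,0,0],0,1],[[0,0,0],0,1]]'

```text
t: 27.98
ee_pos: [461.7, 331.5, -25.6]
orientation: [-3.121, 0.353, -0.001]
ft_force: [-0.2, 2.1, -1.1]
width: 57.6
grasp_force: 30.0
```

move_arm --steps '[[[0,0,-0.2],0,1],[[0,0,-0.5],0,1],[[0,0,-0.8],0,1],[[0,0,-0.8],0,1],[[0,0,-0.8],-1,1],[[0,0,-0.8],-1,1],[[0,0,0],-1,1],[[0,0,0],-1,1],[[0,0,0],-1,1],[[0,0,0],-1,1],[[0,0,0],-1,1],[[0,0,0],0,1],[[0,0,0],0,1]]'

```text
t: 29.07
ee_pos: [461.2, 330.9, 72.3]
orientation: [3.084, 0.597, -0.0]
ft_force: [-0.2, 0.3, -4.2]
width: 57.6
grasp_force: 30.0
```

```bash
python3 - <<'E'
from h import *
for n,z in(("top",30),):
    t=cam(n); im=t["image"].astype(int); m=((im[...,0]-im[...,2]>80)&(im[...,1]>90)).astype(np.uint8); m[:140]=0;m[200:]=0;m[:,:200]=0;m[:,260:]=0
    c=max(cv2.findContours(m,0,1)[0],key=cv2.contourArea)
    w=np.array([ray(t,*p,z)[:2] for p in c[:,0].astype(float)],np.float32); print(cv2.minAreaRect(w), m.sum())
    v,u=np.nonzero(m); print(ray(t,u.mean(),v.mean(),z))
    # pads: dowels + rail: dark rails centroid
    g=im.sum(2);
E
python3 go.py 631,195.5,75,22.3 631,195.5,-5.5
```

```text
((633.4598388671875, 198.07516479492188), (114.34446716308594, 44.65047073364258), 22.21563148498535) 508
[633.18155364 197.87581835  30.        ]
t 29.12 [461.3 331.   72.2] psi 21.9 q6 103 w 57.4 g 30.0
turn units -0.08
units [ 4.22  7.59 -0.11]
units [0.   0.   3.22]
```

move_arm --steps '[[[0.2,0.4,0],-0.08,1],[[0.48,0.84,0],0,1],[[0.48,0.84,0],0,1],[[0.48,0.84,0],0,1],[[0.48,0.84,0],0,1],[[0.48,0.84,0],0,1],[[0.48,0.84,0],0,1],[[0.48,0.84,0],0,1],[[0.48,0.84,0],0,1],[[0.25,0.44,0],0,1],[[0,0,0],0,1],[[0,0,0],0,1],[[0,0,0],0,1]]'

```text
t: 30.2
ee_pos: [631.6, 198.0, 71.5]
orientation: [-3.081, -0.612, 0.002]
ft_force: [0.2, 0.5, -3.9]
width: 57.6
grasp_force: 30.0
```

```bash
python3 go.py 632,196.5,20,22.2
```

```text
t 30.20 [631.6 198.   71.5] psi 22.5 q6 84 w 57.6 g 30.0
turn units 0.05
units [-0.01  0.06  2.06]
```

move_arm --steps '[[[0,0.05,0.5],0,1],[[0,0,0.7],0,1],[[0,0,0.7],0,1],[[0,0,0.5],0,1],[[0,0,0.2],0,1],[[0,0,0],0,1],[[0,0,0],0,1],[[0,0,0],0,1]]'

```text
t: 30.87
ee_pos: [634.0, 196.8, 7.6]
orientation: [-3.081, -0.613, -0.002]
ft_force: [0.9, -0.7, -4.0]
width: 57.5
grasp_force: 30.0
```

```bash
python3 go.py 632,196.5,-5.6
```

```text
t 30.87 [634.  196.8   7.6] psi 22.5 q6 84 w 57.5 g 30.0
units [-0.08 -0.02  0.53]
```

move_arm --steps '[[[-0.06,0,0.1],0,1],[[0,0,0.2],0,1],[[0,0,0.1],0,1],[[0,0,0],0,1],[[0,0,0],0,1]]'

```text
t: 31.28
ee_pos: [631.8, 195.7, -3.4]
orientation: [3.081, 0.612, -0.001]
ft_force: [-0.3, 0.6, -3.5]
width: 57.4
grasp_force: 30.0
```

move_arm --steps '[[[0,0,0.07],0,1],[[0,0,0],0,1],[[0,0,0],0,1]]'

```text
t: 31.53
ee_pos: [631.9, 195.8, -5.0]
orientation: [3.081, 0.612, -0.0]
ft_force: [0.5, -0.3, -3.9]
width: 57.8
grasp_force: 30.0
```

move_arm --steps '[[[0,0,0.05],0,1],[[0,0,0],0,1],[[0,0,0],0,1]]'

```text
t: 31.78
ee_pos: [632.2, 195.9, -5.6]
orientation: [-3.081, -0.612, -0.001]
ft_force: [-2.6, 0.2, 1.3]
width: 57.1
grasp_force: 30.0
```

Run:
```python
from workcell import ctrl
print(ctrl.get_obs()['ft_force'],ctrl.get_obs()['ee_pos'])
```

```text
[-2.62707681  0.16474848  1.29838952] [632.2006612  195.89496671  -5.59359961]
```

move_arm --steps '[[[0,0,0],0,0.3],[[0,0,0],0,0],[[0,0,0],0,0],[[0,0,0],0,0],[[0,0,0],0,0],[[0,0,0],0,0],[[0,0,-0.4],0,0],[[0,0,-0.8],0,0],[[0,0,-0.8],0,0],[[0,0,-0.8],0,0],[[0,0,0],0,0],[[0,0,0],0,0]]'

```text
t: 32.78
ee_pos: [633.0, 196.1, 65.5]
orientation: [-3.081, -0.612, -0.005]
ft_force: [-0.7, 0.2, -0.5]
width: 87.9
grasp_force: 0.0
```

```bash
python3 - <<'E'
from h import *
for c in("top","side"):
    d=cam(c)
    for n,z in(("base_plate",10),("rib_plate",40)):
        for r in cams.cut_out(c,n)[:3]:
            m=r['pixels'].astype(np.uint8); cs=max(cv2.findContours(m,0,1)[0],key=cv2.contourArea)
            w=np.array([ray(d,*p,z)[:2] for p in cs[:,0].astype(float)],np.float32)
            print(c,n,round(r['p'],2),np.round(np.hstack([np.ravel(x) for x in cv2.minAreaRect(w)]),1))
E
python3 go.py 461.5,330.5,74
```

```text
top base_plate 0.8 [467.2 339.1  45.8 141.4  75.5]
top base_plate 0.69 [577.6 482.4  67.1 149.4  49. ]
top base_plate 0.44 [ 460.9 -332.2  202.7  105.6    8.8]
side base_plate 0.87 [575.8 490.4  70.8 159.1  48.8]
side base_plate 0.74 [459.1 337.   67.3 157.5  76.8]
side base_plate 0.59 [292.3 462.3  67.9 153.8  30.1]
side rib_plate 0.6 [631.1 201.5 107.8  67.8  22.1]
t 33.08 [631.2 195.6  62.7] psi 22.5 q6 84 w 87.8 g 0.0
units [-4.21 -7.58 -0.45]
```

move_arm --steps '[[[-0.2,-0.4,0],0,0],[[-0.48,-0.84,0],0,0],[[-0.48,-0.84,0],0,0],[[-0.48,-0.84,0],0,0],[[-0.48,-0.84,0],0,0],[[-0.48,-0.84,0],0,0],[[-0.48,-0.84,0],0,0],[[-0.48,-0.84,0],0,0],[[-0.48,-0.84,0],0,0],[[-0.17,-0.46,0],0,0],[[0,0,0.2],1,0],[[0,0,0.3],1,0],[[0,0,0.3],1,0],[[0,0,0.3],1,0],[[0,0,0.2],1,0],[[0,0,0],1,0],[[0,0,0],1,0],[[0,0,0],0,0],[[0,0,0],0,0],[[0,0,0],0,0]]'

```text
t: 34.75
ee_pos: [462.2, 330.7, 31.3]
orientation: [-3.123, 0.339, -0.0]
ft_force: [0.0, 0.2, 0.1]
width: 87.8
grasp_force: 0.0
```

```bash
python3 go.py 461.5,330.5,-35.7,-13
```

```text
t 34.75 [462.2 330.7  31.3] psi -12.4 q6 137 w 87.8 g 0.0
turn units 0.13
units [-0.03  0.02  2.68]
```

move_arm --steps '[[[0,0,0.6],0.13,0],[[0,0,0.7],0,0],[[0,0,0.6],0,0],[[0,0,0.3],0,0],[[0,0,0.2],0,0],[[0,0,0],0,0],[[0,0,0],0,0],[[0,0,0],0,0]]'

```text
t: 35.42
ee_pos: [462.7, 331.1, -28.0]
orientation: [-3.12, 0.36, -0.001]
ft_force: [-0.5, 0.4, 0.3]
width: 87.7
grasp_force: 0.0
```

```bash
python3 go.py 461.5,330.5,-35.7
```

```text
t 35.42 [462.7 331.1 -28. ] psi -13.2 q6 138 w 87.7 g 0.0
units [-0.04  0.03  0.31]
```

move_arm --steps '[[[0,0,0.2],0,0],[[0,0,0.08],0,0],[[0,0,0],0,0],[[0,0,0],0,1],[[0,0,0],0,1],[[0,0,0],0,1],[[0,0,0],0,1],[[0,0,0],0,1],[[0,0,0],0,1],[[0,0,0],0,1]]'

```text
t: 36.25
ee_pos: [462.6, 331.1, -35.5]
orientation: [-3.12, 0.36, -0.001]
ft_force: [0.9, 2.5, -1.2]
width: 63.8
grasp_force: 30.0
```

move_arm --steps '[[[0,0,-0.2],0,1],[[0,0,-0.5],0,1],[[0,0,-0.8],0,1],[[0,0,-0.8],0,1],[[0,0,-0.8],0,1],[[0,0,-0.8],0,1],[[0,0,-0.8],0,1],[[0,0,-0.8],0,1],[[0,0,-0.4],0,1],[[0,0,0],0,1],[[0,0,0],0,1]]'

```text
t: 37.17
ee_pos: [461.9, 330.4, 112.0]
orientation: [-3.121, 0.36, -0.0]
ft_force: [-0.3, 0.1, -6.2]
width: 63.5
grasp_force: 30.0
```

```bash
python3 - <<'E'
from h import *
d=[cam("top")]+[cam("top") for _ in range(3)]; t=d[0]; im=np.mean([x["image"] for x in d],0).mean(2)
best=[]
v,u=np.mgrid[185:270,365:425]; 
def fr(x,y,a):
    c,s=np.cos(np.radians(a)),np.sin(np.radians(a)); M=[]
    G=lambda L,W,cy,z:np.array([[x+p*c-(q+cy)*s,y+p*s+(q+cy)*c,z] for p in np.linspace(-L/2,L/2,31) for q in np.linspace(-W/2,W/2,5)])
    return G
def samp(P):
    q=proj(t,P).astype(np.float32); return cv2.remap(im.astype(np.float32),q[None,:,0],q[None,:,1],1)[0].mean()
from scipy.optimize import differential_evolution as DE
def cost(p):
    G=fr(*p); # rails 46 over both: rail width ~? dark at +-(16..23); gap bright; outside bright
    return samp(G(144,6,19,20))+samp(G(144,6,-19,20))-samp(G(144,12,0,10))-.5*samp(G(144,8,34,6))-.5*samp(G(144,8,-34,6))
for sd in(0,1):
    r=DE(cost,[(445,475),(-347,-317),(5,13)],seed=sd,tol=1e-6,popsize=12); print(r.x.round(1),r.fun)
# dowels: bright blob centroid near predictions for z=26
for a in(1,-1):
  for b in(1,-1):
    x,y,_=460.5,-332,0; c,s=np.cos(.152),np.sin(.152); P=np.array([x+55*a*c-43.5*b*s,y+55*a*s+43.5*b*c,26]); q=proj(t,P)[0]; 
    uu,vv=np.round(q).astype(int); w=im[vv-3:vv+4,uu-3:uu+4]; w=np.clip(w-np.percentile(w,75),0,None); yy,xx=np.mgrid[-3:4,-3:4]
    o=ray(t,uu+(w*xx).sum()/w.sum(),vv+(w*yy).sum()/w.sum(),26)-P; print(a,b,o.round(1))
# same edge check on known thing: stand the plug
E
python3 go.py
```

```text
[ 460.3 -330.9    8.8] -160.8582000732422
[ 460.1 -330.9    8.8] -160.86398315429688
1 1 [ 1.1 -0.2  0. ]
1 -1 [1.2 0.3 0. ]
-1 1 [ 1.1 -0.2  0. ]
-1 -1 [ 1.7 -1.1  0. ]
t 37.37 [461.3 330.  110.4] psi -13.2 q6 138 w 63.8 g 30.0
```

move_arm --steps '[[[0,0,0],-0.6,1],[[0,0,0],-1,1],[[0,0,0],-1,1],[[0,0,0],-1,1],[[0,0,0],-0.8,1],[[0,0,0],0,1],[[0,0,0],0,1]]'

```text
t: 37.95
ee_pos: [461.8, 330.3, 110.9]
orientation: [3.132, 0.238, -0.002]
ft_force: [-0.5, -0.4, -6.2]
width: 63.6
grasp_force: 30.0
```

```bash
python3 go.py 462,-331.8,110,8.8
```

```text
t 37.95 [461.8 330.3 110.9] psi 8.7 q6 116 w 63.6 g 30.0
turn units -0.02
units [-4.04 26.18  0.04]
```

move_arm --steps '[[[-0.06,0.4,0],0,1],[[-0.14,0.9,0],0,1],[[-0.14,0.9,0],0,1],[[-0.14,0.9,0],0,1],[[-0.14,0.9,0],0,1],[[-0.14,0.9,0],0,1],[[-0.14,0.9,0],0,1],[[-0.14,0.9,0],0,1],[[-0.14,0.9,0],0,1],[[-0.14,0.9,0],0,1],[[-0.14,0.9,0],0,1],[[-0.14,0.9,0],0,1],[[-0.14,0.9,0],0,1],[[-0.14,0.9,0],0,1],[[-0.14,0.9,0],0,1],[[-0.14,0.9,0],0,1],[[-0.14,0.9,0],0,1],[[-0.14,0.9,0],0,1],[[-0.14,0.9,0],0,1],[[-0.14,0.9,0],0,1]]'

```text
t: 39.62
ee_pos: [461.4, -113.6, 111.8]
orientation: [3.132, 0.239, -0.0]
ft_force: [0.9, 0.2, -5.7]
width: 63.9
grasp_force: 30.0
```

move_arm --steps '[[[-0.14,0.9,0],0,1],[[-0.14,0.9,0],0,1],[[-0.14,0.9,0],0,1],[[-0.14,0.9,0],0,1],[[-0.14,0.9,0],0,1],[[-0.14,0.9,0],0,1],[[-0.14,0.9,0],0,1],[[-0.14,0.9,0],0,1],[[-0.14,0.9,0],0,1],[[-0.06,0.5,0],0,1],[[0,0,0],0,1],[[0,0,0],0,1],[[0,0,0],0,1]]'

```text
t: 40.7
ee_pos: [461.9, -328.5, 111.5]
orientation: [-3.131, -0.241, 0.002]
ft_force: [-0.4, -1.1, -5.7]
width: 63.7
grasp_force: 30.0
```

```bash
python3 go.py 462,-331.8,0,8.8
```

```text
t 40.70 [ 461.9 -328.5  111.5] psi 8.8 q6 45 w 63.7 g 30.0
turn units 0.0
units [-0.02  0.13  4.46]
```

Descend to reported 5 or so (plate about 20 mm above the rails), then correct.

move_arm --steps '[[[0,0.12,0.5],0,1],[[0,0,0.8],0,1],[[0,0,0.8],0,1],[[0,0,0.8],0,1],[[0,0,0.7],0,1],[[0,0,0.4],0,1],[[0,0,0.2],0,1],[[0,0,0],0,1],[[0,0,0],0,1],[[0,0,0],0,1]]'

```text
t: 41.53
ee_pos: [463.8, -333.0, 7.7]
orientation: [3.131, 0.242, 0.002]
ft_force: [-0.6, -0.3, -6.5]
width: 63.5
grasp_force: 30.0
```

```bash
python3 go.py 462,-331.8,-15.5,8.8
```

```text
t 41.53 [ 463.8 -333.     7.7] psi 8.8 q6 44 w 63.5 g 30.0
turn units 0.01
units [-0.06 -0.06  0.93]
```

move_arm --steps '[[[-0.06,-0.05,0.3],0,1],[[0,0,0.3],0,1],[[0,0,0.15],0,1],[[0,0,0.08],0,1],[[0,0,0],0,1],[[0,0,0],0,1]]'

```text
t: 42.03
ee_pos: [461.3, -331.5, -14.1]
orientation: [-3.132, -0.242, 0.0]
ft_force: [1.1, 0.7, -5.7]
width: 63.8
grasp_force: 30.0
```

move_arm --steps '[[[0,0,0.07],0,1],[[0,0,0],0,1],[[0,0,0],0,1]]'

```text
t: 42.28
ee_pos: [461.6, -331.8, -15.5]
orientation: [3.132, 0.242, 0.001]
ft_force: [0.3, 0.7, -5.6]
width: 63.7
grasp_force: 30.0
```

move_arm --steps '[[[0,0,0.04],0,1],[[0,0,0],0,1],[[0,0,0],0,1]]'

```text
t: 42.53
ee_pos: [461.6, -331.8, -15.5]
orientation: [3.132, 0.242, 0.001]
ft_force: [-1.9, 1.3, 5.7]
width: 63.4
grasp_force: 30.0
```

Contact. I release, rise and move aside for the check.

move_arm --steps '[[[0,0,0],0,0.3],[[0,0,0],0,0],[[0,0,0],0,0],[[0,0,0],0,0],[[0,0,0],0,0],[[0,0,0],0,0],[[0,0,-0.4],0,0],[[0,0,-0.8],0,0],[[0,0,-0.8],0,0],[[0,0,-0.8],0,0],[[0,0,-0.8],0,0],[[0,0,-0.8],0,0],[[0,0.8,0],0,0],[[0,0.9,0],0,0],[[0,0.9,0],0,0],[[0,0.9,0],0,0],[[0,0.9,0],0,0],[[0,0.9,0],0,0],[[0,0.9,0],0,0],[[0,0.9,0],0,0]]'

```text
t: 44.2
ee_pos: [488.6, -508.0, 94.1]
orientation: [3.132, 0.242, 0.0]
ft_force: [0.6, 0.7, -0.1]
width: 87.9
grasp_force: 0.0
```

move_arm --steps '[[[-0.8,0.5,0],0,0],[[-0.9,0.5,0],0,0],[[-0.9,0.5,0],0,0],[[-0.9,0.5,0],0,0],[[-0.9,0.5,0],0,0],[[-0.9,0.5,0],0,0],[[-0.9,0.5,0],0,0],[[-0.9,0.5,0],0,0],[[0,0,0],0,0],[[0,0,0],0,0],[[0,0,0],0,0]]'

```text
t: 45.12
ee_pos: [328.8, -632.7, 93.6]
orientation: [-3.132, -0.241, -0.0]
ft_force: [0.5, 0.3, 0.3]
width: 87.6
grasp_force: 0.0
```

```bash
python3 - <<'E'
from h import *
t=cam("top");s=cam("side")
R=[(rect(461,-331.8,8.8,166,78,26),(0,0,255))]
C=[(rect(632,196.5,22.3,116,72,36),(0,0,255))]
T=[(circ(628,-183,32,18),(255,0,0))];F=[(circ(483,1,30,92),(255,0,0))]
g=lambda d,x,y,m:over(d,x,y,66,50,m,6)[:, :266*1+130]
A=np.hstack([g(t,362,202,R),g(t,196,147,C)]);B=np.hstack([g(t,316,147,T),g(t,258,190,F)])
cv2.imwrite("pics/f.png",np.vstack([A,B]))
E
python3 go.py
```

```text
t 45.22 [ 329.5 -632.2   93.5] psi 8.9 q6 18 w 87.7 g 0.0
```

View pics/f.png

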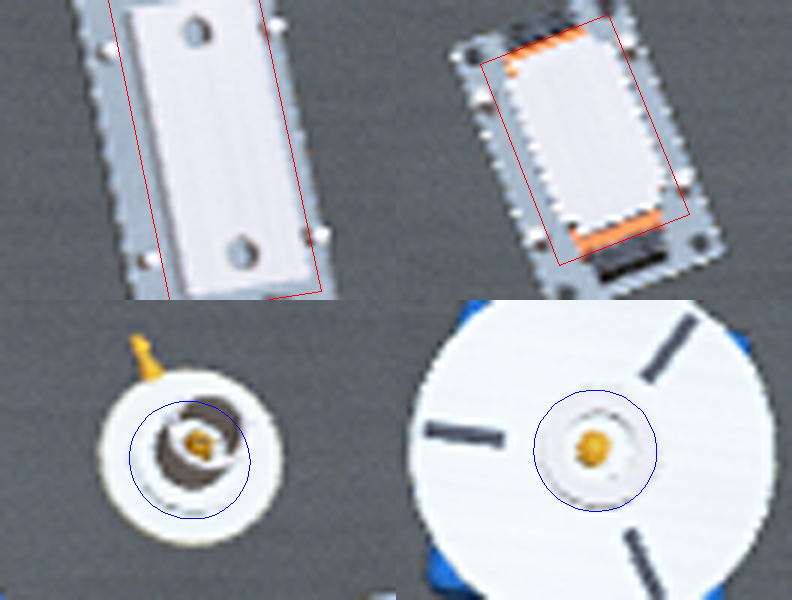

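All four blanks are seated: the base plate between stops and dowels, the rib on the copper, the tube around the spigot, and the ring around the plug. I'm handing in.

```bash
python3 -c "
from workcell import ctrl
print(ctrl.close_job())"
```

```text
the job is handed in; nothing more can be done
None
```

I loaded all four blanks into their fixtures in the order asked, the final top view showed each one seated, and I handed the job in at about 45 s.

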